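Lay a covered tea cup and spoon between the bowls

TASK

Lay the tea place on the wooden serving board: first set the small saucer down midway between the two bowls, then stand the cup in the saucer, then put the lid on the cup. Lay the spoon across the board, handle towards you, beside the smaller bowl on the side away from the saucer: centred across the board's width, square to its long edges, with about 4 cm sideways between the widest part of the spoon and the bowl's rim. Leave the two bowls where they stand.

Things in the scene. Friction and masses are not known exactly. Their poses are not given: they have to be found in the camera images.
- board: fixed wooden serving board, 175 (x) x 600 (y) x 10 mm, its long side across in front of the robot, turned up to 0.1 rad. Origin: centre of its underside; x away from the robot across its width, y along it to the robot's left, z up; top at 10 mm. The bowls stand on it, centres 145 mm either side of its origin along y (sides vary), so midway between them is the board's centre
- bowl_large: larger bowl, plain white porcelain, rim 156 mm in diameter, 70 mm high, loose, standing on the board; origin: centre of its underside, z up. Leave it where it is
- bowl_small: smaller bowl, white ribbed porcelain with a brown rim, 123 mm in diameter, 60 mm high, loose, standing on the board; origin: centre of its underside, z up. Leave it where it is
- saucer: small round flat white porcelain saucer, loose on the worktop, 64 mm in diameter, 14 mm high, upright outside wall, with a round well 56 mm wide whose floor is 6 mm above its underside; can be taken across its diameter from above. Origin: centre of its underside, z up; 70 g
- cup: white porcelain tea cup, no handle, loose, upright on the worktop, 50 mm high, rim 56 mm outside and 49 mm inside diameter, 53 mm wide at 20 mm height, foot 40 mm wide; can be taken across its diameter from above. Origin: centre of its underside, z up; about 100 g. In the saucer its underside is 6 mm above the saucer's
- lid: white porcelain lid of the cup, loose, upright: a boss underneath 39 mm wide, 7 mm deep (it stands on it), a flange 60 mm wide from 7 mm up, rising to 15 mm in the middle, and a round knob 18 mm thick from 15 to 37 mm height to grip. Origin: centre of its underside, z up; about 60 g. On the cup its underside is 43 mm above the cup's (flange on the rim)
- spoon: stainless spoon lying belly down, loose, 165 mm long, 35 mm wide at its bowl end, 14 mm high, 32 g. Origin: middle of its length and width, level with its underside; x along its length from bowl end to handle end, z up. Grip it across the handle 20 to 40 mm from the origin towards the handle end, where its contact shape is about 21 mm wide (its contact shape tapers evenly)
- spoon_handle (a point): point near the handle end of the spoon, 75 mm from its origin along its +x, 3 mm above its underside
Not all that is in view belongs to the job. Leave any red look-alike of the lid alone.

How it is judged:
By the outcome, as a careful person would: the job done as asked, in the order asked, and still so for the second after the job is handed in, with the robot touching nothing.
It also fails if it takes over 112 s, if anything falls off the work surface, if the arm or the gripper's body presses on something with over 40 N, if the wrist force passes 120 N, or if a joint passes its speed limit or range.

ROBOT

A 7-joint arm with a two-finger parallel gripper is mounted at the origin on a cart in front of the work surface, level with it; the furniture and walls round the work are solid. World frame = base frame: x ahead of the robot, y to its left, z up, the work surface at z = 0. Lengths are in m, angles in rad, forces in N, time in s.
With the tool pointing down it reaches from about 0.425 to 1.025 m from the base axis. Payload 9.4 kg.
Tool frame: the origin (TCP) lies on the centre line of the jaws, within the pads' length; the fingertips stand 22 mm ahead of it and the grasp point (between the pads) lies 3 mm ahead of it; z points along the fingers, y is the line along which they close (so a half turn about z gives the same grasp; the last joint's range is limited). The gripper opens to 85 mm and grips with 20 to 120 N. Pads are 22 mm wide; open, the fingers measure 114 mm over their backs; the gripper's body (76 mm by 85 mm) begins 54 mm behind the grasp point. The pads swing forward as they close: fully open they stand 13 mm farther back than shut.
Start: joints at [1.146, 0.599, -0.003, 1.599, 0.002, 0.943, -0.08], TCP at [0.247, -0.682, 0.224] pointing down, gripper open.
Joint ranges: [-2.57, 2.57], [-0.35, 1.97], [-1.29, 1.29], [0.11, 2.56], [-1.05, 4.19], [0.11, 1.86], [-2.63, 2.63]. Speed limits (rad/s): [2.22, 2.22, 3.01, 3.01, 3.14, 3.14, 3.14].

INTERFACE

Orientations are given as a 3x3 rotation matrix whose columns are the frame's x, y, z axes.
In Python, from bench import * gives the robot as it stands.
- The arm moves only by the tool carry_out, never from a script. Its argument "commands" is text: rows parted by semicolons, each of 7 numbers parted by spaces: the shift along the tool's x, y, z in units of 60 mm (1.0 is 60 mm), then the turn, a rotation vector about the tool's x, y, z in units of 5 degrees (1.0 is 5 degrees), then the opening in per cent of the stroke, from 0 (shut) to 100 (fully open). A call has 1 to 20 rows; each row shifts and turns the commanded pose from where the row before left it, along the tool's axes as they then stand; what a row does not reach is not made up. A row lasts 1/8 s, in which the tool goes at most 62.5 mm and 10.7 degrees, less where a joint would pass 70% of its speed; a pose out of reach is approached as far as the arm can. A call is refused whole if a number of a shift passes 1 or a number of a turn 1, either way. A call with a gripper value outside its range is refused whole. The fingers move at their own pace and stop on an object; "squeeze" is the grip in N (left out, the last holds). Time passes only in rows, so rows that do not move let the fingers close. It gives the time, the measured TCP pose, the force, the opening and the grip force at its end, in the units of the state.
- get_obs(): the state, without advancing time (a new reading comes with each control period).
- capture(name): name is "scene" or "top" or "wrist"; returns (picture, depth): 384x512x3 uint8, red, green, blue; 384x512 float32, m along the optical axis (not along the pixel's ray), 0 where there is no reading.
- camera_info(name): a dict with "fx", "fy", "cx", "cy" (pixels), "distortion" ([k1, k2, p1, p2, k3] as OpenCV has them; the pictures are not rectified), "R" (3x3) and "t" (3): a world point X has camera coordinates R X + t. Camera axes: x right, y down, z forward; pixel columns grow to the right and rows downward; lengths in m; the calibration is good to about 2 mm. A picture is of the moment at which its call begins: read the wrist's pose just before it. camera_info takes no time and is no camera call; for the wrist camera it gives the pose at the moment of the call.
- close_job(): hands the job in; it is judged then, once.
Trained networks look in the newest picture that a camera, given by its name, has taken for a name from the list of things; names that differ only in an ending like _2 or _b are one class to them, and where a whole thing is asked for, a point or a joint stands for the part that bears it (a point fixed in the world has none). Each returns a list of dicts, best first, with "p" (0 to 1); they miss things now and then, are a little off and sometimes report something else, mostly with a low value. They report only what shows in the picture. A call takes as long as a camera call. They do not tell look-alikes from the thing itself.
- spot_in(label, camera): "xyz" ([x, y, z] in m, in world coordinates, good to about 4 mm: the middle of the surface that is visible of it).
The state is a dict: "clock": time; "qpos": joint angles; "joint_velocities": joint speeds; "joint_torque": joint torques, N m; "eef_pos": TCP position; "orientation": TCP orientation; "contact_force": force on the tool from outside, world axes, zero at the start; "torque": the same for the moment, N m; "finger_gap": finger opening in m; "gripper_force": force on a finger pad.
Only numpy, scipy, OpenCV 4.12 (cv2) and the standard library are available. Lean on these libraries where they do the work, as an engineer would, in place of code of your own. Each camera call takes 0.05 s, during which the arm holds its last target. There are 200 camera calls.

## Working session

There is one attempt and no reset: what is moved stays moved. The work goes in short steps, Python scripts to look and compute and a tool call to move; the robot and the scene stay as the last step left them, time stands still between calls to the robot, and variables do not carry over. Pictures are saved under pics/ and viewed, at most 14 in all, crops included, and the job is handed in when it is done.

Besides the shell and the picture viewer there is one more tool, called after ">>>" as name(argument=value, ...) on one line, values as JSON. carry_out: Moves the arm, as the interface text tells. Its arguments: {"type":"object","properties":{"commands":{"type":"string"},"squeeze":{"type":"number"}},"required":["commands"]}

```bash
mkdir -p pics; ls
cat > h.py <<'E'
from bench import *
import numpy as np, cv2
def snap(n,f):
    im,d=capture(n); cv2.imwrite('pics/'+f,im[:,:,::-1]); return im,d
def cloud(n,d,ci=None):
    c=ci or camera_info(n); h,w=d.shape
    u,v=np.meshgrid(np.arange(w),np.arange(h))
    K=np.array([[c['fx'],0,c['cx']],[0,c['fy'],c['cy']],[0,0,1.]])
    p=cv2.undistortPoints(np.stack([u,v],-1).reshape(-1,1,2).astype(float),K,np.array(c['distortion'])).reshape(h,w,2)
    P=np.dstack([p*d[...,None],d])
    X=(P-np.array(c['t']))@np.array(c['R'])
    X[d==0]=np.nan
    return X
E
python3 - <<'E'
from h import *
s=get_obs(); print({k:np.round(v,3).tolist() for k,v in s.items()})
for n in('scene','top'):
    im,d=snap(n,n+'0.png'); np.save(n+'0.npy',cloud(n,d))
    for l in['board','bowl_large','bowl_small','saucer','cup','lid','spoon','spoon_handle']:
        print(n,l,[(np.round(r['xyz'],3).tolist(),round(r['p'],2)) for r in spot_in(l,n)])
E
```

```text
pics
{'clock': 0.0, 'qpos': [1.146, 0.6, -0.003, 1.6, 0.002, 0.943, -0.08], 'joint_velocities': [-0.0, -0.0, -0.0, 0.0, -0.0, -0.0, -0.001], 'joint_torque': [-0.001, -77.646, 1.565, -25.801, 0.012, 0.009, -0.0], 'eef_pos': [0.247, -0.681, 0.223], 'orientation': [[0.94, 0.341, -0.001], [0.341, -0.94, 0.001], [-0.0, -0.002, -1.0]], 'contact_force': [0.245, -0.721, 0.155], 'torque': [0.006, 0.044, -0.009], 'gripper_force': 0.0, 'finger_gap': 0.085}
scene board []
scene bowl_large [([0.451, -0.145, 0.052], 0.75)]
scene bowl_small [([0.443, 0.137, 0.048], 0.83)]
scene saucer [([0.643, -0.081, 0.006], 0.89), ([0.633, -0.28, 0.008], 0.51)]
scene cup [([0.647, 0.188, 0.036], 0.63)]
scene lid [([0.638, 0.042, 0.017], 0.73), ([0.731, -0.168, 0.013], 0.61)]
scene spoon [([0.637, -0.28, 0.006], 0.96)]
scene spoon_handle [([0.635, -0.285, 0.008], 0.62), ([0.648, 0.189, 0.036], 0.31)]
top board [([0.431, 0.005, 0.011], 0.91), ([0.44, 0.134, 0.031], 0.17)]
top bowl_large [([0.433, -0.169, 0.039], 0.57)]
top bowl_small [([0.44, 0.136, 0.033], 0.78)]
top saucer [([0.634, -0.082, 0.01], 0.81)]
top cup [([0.661, 0.204, 0.023], 0.66)]
top lid [([0.734, -0.164, 0.014], 0.85), ([0.639, 0.044, 0.015], 0.59)]
top spoon []
top spoon_handle [([0.638, -0.282, 0.007], 0.75), ([0.66, 0.206, 0.022], 0.28)]
```

```bash
python3 -c "
import cv2,numpy as np
a=cv2.imread('pics/scene0.png');b=cv2.imread('pics/top0.png')
cv2.imwrite('pics/both.png',cv2.resize(np.vstack([a,b]),None,fx=.78,fy=.78))"
```

```text
(no output)
```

View pics/top0.png

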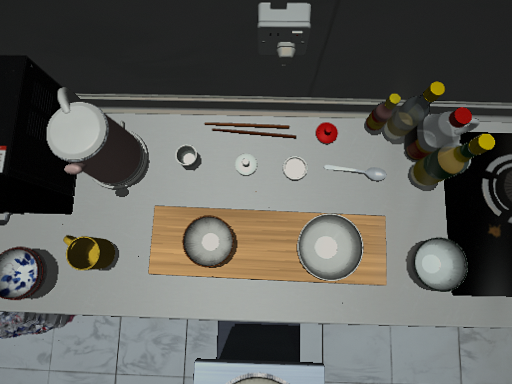

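View pics/scene0.png

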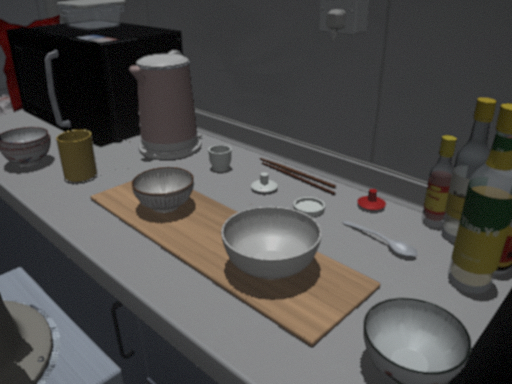

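Top view: white lid at (246,164) and red look-alike at (327,132). The white one fits the description. Saucer is at (294,168), cup (187,156), spoon (355,172) with its bowl end right, small ribbed bowl (210,241), large bowl (330,246). Next I'll measure precisely and confirm the lid in a crop.

```bash
cat > m.py <<'E'
from h import *
def circ(P):  # robust-ish algebraic circle
    for _ in range(3):
        A=np.c_[2*P,np.ones(len(P))]; s=np.linalg.lstsq(A,(P**2).sum(1),rcond=None)[0]
        r=np.sqrt(s[2]+s[0]**2+s[1]**2); e=abs(np.hypot(*(P-s[:2]).T)-r); P=P[e<max(2*np.median(e),.001)]
    return s[:2],r
def outline(X,c,R,z0,z1):
    m=(np.hypot(X[...,0]-c[0],X[...,1]-c[1])<R)&(X[...,2]>z0)&(X[...,2]<z1)
    return m
E
python3 - <<'E'
from m import *
X=np.load('top0.npy'); im=cv2.imread('pics/top0.png').astype(int)
for n,c,R,z0,z1 in [('saucer',(.637,-.082),.045,.010,.02),('cup',(.66,.2),.045,.044,.06),('lid',(.64,.043),.05,.004,.012),('knob',(.64,.043),.03,.025,.045),('lidall',(.64,.043),.05,.004,.05),('bl',(.44,-.16),.1,.07,.09),('bs',(.44,.137),.08,.062,.08)]:
    m=outline(X,c,R,z0,z1); P=X[m]
    if len(P)<5: print(n,len(P)); continue
    rc=cv2.minEnclosingCircle(P[:,:2].astype(np.float32)*1000)
    print(n,len(P),'mean',P.mean(0).round(4),'minenc',np.round(rc[0],1),round(rc[1],1),'zmax',P[:,2].max().round(4), circ(P[:,:2]))
# board by colour
b,g,r=im[...,0],im[...,1],im[...,2]
m=((r-b)>35)&(abs(X[...,2]-.01)<.006)&(abs(X[...,1])<.33)&(X[...,0]<.56)&(X[...,0]>.3)
P=X[m]; print('board',len(P),P[:,2].mean(),cv2.minAreaRect((P[:,:2]*1000).astype(np.float32)))
m=(X[...,2]>.002)&(abs(X[...,1]+.28)<.12)&(abs(X[...,0]-.635)<.05)&(X[...,2]<.03)
m&=~(np.hypot(X[...,0]-.637,X[...,1]+.082)<.05)
P=X[m]; print('spoon',len(P),cv2.minAreaRect((P[:,:2]*1000).astype(np.float32)),P[:,2].max())
g=X[300:310,100:300,2];print('table z',np.nanmedian(X[175:190,100:140,2]),np.nanstd(X[175:190,170:240,2]))
t=cv2.imread('pics/top0.png')[110:200,150:400]; cv2.imwrite('pics/crop.png',cv2.resize(t,None,fx=3.2,fy=3.2,interpolation=2))
E
```

```text
saucer 118 mean [ 0.6393 -0.0804  0.0141] minenc [638.9 -81.3] 31.6 zmax 0.019 (array([ 0.63834484, -0.08119309]), np.float64(0.029493032268483585))
cup 116 mean [0.6577 0.2008 0.0493] minenc [657.5 200.5] 28.2 zmax 0.0535 (array([0.65632222, 0.20009309]), np.float64(0.025932083047021704))
lid 112 mean [0.6444 0.0468 0.0093] minenc [643.9  42.7] 47.9 zmax 0.012 (array([0.64644591, 0.04824916]), np.float64(0.02736477931675283))
knob 44 mean [0.6451 0.0477 0.0359] minenc [646.1  48.1] 8.8 zmax 0.0408 (array([0.6456496, 0.0476001]), np.float64(0.007358534923732734))
lidall 388 mean [0.6447 0.0476 0.0155] minenc [643.9  42.7] 47.9 zmax 0.0408 (array([0.64631287, 0.04791608]), np.float64(0.023156784658758197))
bl 411 mean [ 0.4357 -0.1704  0.0783] minenc [ 434.5 -158.3] 78.6 zmax 0.0849 (array([ 0.434218  , -0.15721783]), np.float64(0.07602072302657045))
bs 277 mean [0.4415 0.1375 0.0692] minenc [439.8 130.2] 62.0 zmax 0.0744 (array([0.43949952, 0.1295338 ]), np.float64(0.059465193843666886))
board 10388 0.010854169419234876 ((436.9927062988281, -13.9041748046875), (599.5836791992188, 174.33396911621094), 89.01069641113281)
spoon 1086 ((634.9765014648438, -280.44915771484375), (99.76248931884766, 238.1421661376953), 0.028430340811610222) 0.029908573852718685
table z 0.018643328162658703 0.0016561624828751076
```

View pics/crop.png

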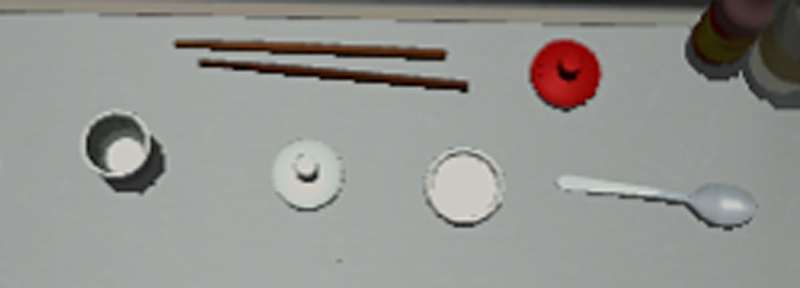

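The crop shows the white lid with its knob at (308,172), and the red look-alike at (566,73), which I'll leave alone. The spoon's handle points left (+y). Now turning the tool so the jaws close along world x, and moving in.

>>> carry_out(commands="0 0 0 0 0 -1 100;0 0 0 0 0 -1 100;0 0 0 0 0 -1 100;0 0 0 0 0 -1 100;0 0 0 0 0 -1 100;0 0 0 0 0 -1 100;0 0 0 0 0 -1 100;0 0 0 0 0 -1 100;0 0 0 0 0 -1 100;0 0 0 0 0 -1 100;0 0 0 0 0 -1 100;0 0 0 0 0 -1 100;0 0 0 0 0 -1 100;0 0 0 0 0 -1 100;0.9 0.33 0 0 0 0 100;0.9 0.33 0 0 0 0 100;0.9 0.33 0 0 0 0 100;0.9 0.33 0 0 0 0 100;0.9 0.33 0 0 0 0 100;0.9 0.33 0 0 0 0 100", squeeze=40)

```text
clock: 3.4
eef_pos: [0.3669, -0.3562, 0.2244]
orientation: [[0.002, 1.0, 0.001], [1.0, -0.002, -0.001], [-0.001, 0.001, -1.0]]
contact_force: [0.9, -1.4, 0.2]
finger_gap: 0.0853
gripper_force: 0.0
```

>>> carry_out(commands="0.6 0.6 -0.2 0 0 0 100;0.6 0.6 -0.2 0 0 0 100;0.6 0.6 -0.2 0 0 0 100;0.6 0.6 -0.2 0 0 0 100;0.6 0.6 -0.2 0 0 0 100;0 0 0 0 0 0 100;0 0 0 0 0 0 100")

```text
clock: 4.28
eef_pos: [0.5459, -0.1784, 0.2838]
orientation: [[0.001, 1.0, -0.001], [1.0, -0.001, -0.0], [-0.0, -0.001, -1.0]]
contact_force: [-0.6, -0.5, -0.9]
finger_gap: 0.0856
gripper_force: 0.0
```

Run:
```python
from m import *
s=get_obs(); c=camera_info('wrist'); im,d=snap('wrist','w1.png'); X=cloud('wrist',d,c); np.save('w1.npy',X)
print(s['eef_pos'],s['clock'],'cam',-np.array(c['R']).T@c['t'],np.array(c['R'])[2])
for l in('saucer','spoon','spoon_handle','lid'): print(l,[(np.round(r['xyz'],3).tolist(),round(r['p'],2)) for r in spot_in(l,'wrist')])
print(np.nanmin(X.reshape(-1,3),0),np.nanmax(X.reshape(-1,3),0))
```

```text
[ 0.54594342 -0.17839346  0.28377583] 4.275 cam [ 0.54512263 -0.10301737  0.43390007] [-0.00235547 -0.29175908 -0.95648894]
saucer [([0.637, -0.082, 0.007], 0.66)]
spoon [([0.63, -0.276, 0.004], 0.6), ([0.644, 0.031, 0.008], 0.37)]
spoon_handle [([0.638, -0.277, 0.005], 0.75)]
lid [([0.644, 0.027, 0.01], 0.74)]
[-0.6495535  -1.36356523 -0.80912676] [0.82115292 0.10607926 0.39139961]
```

View pics/w1.png

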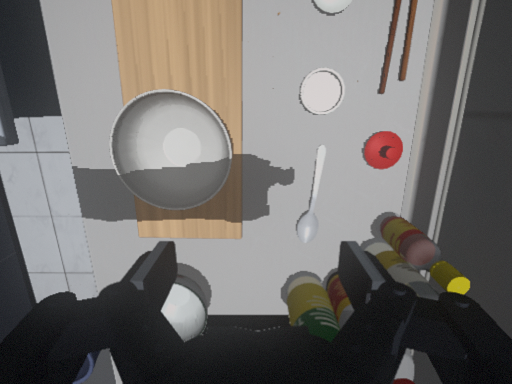

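The wrist view shows the saucer at (322,92) and the spoon from its handle tip (322,148) to its bowl end (306,240), with the bottles clear of both. Measuring both by contour on their known planes.

```bash
cat >> m.py <<'E'
def onplane(c,uv,z):
    K=np.array([[c['fx'],0,c['cx']],[0,c['fy'],c['cy']],[0,0,1.]])
    p=cv2.undistortPoints(np.array(uv,float).reshape(-1,1,2),K,np.array(c['distortion'])).reshape(-1,2)
    R=np.array(c['R']); o=-R.T@np.array(c['t']); D=np.c_[p,np.ones(len(p))]@R
    return o+D*((z-o[2])/D[:,2])[:,None]
def blob(im,seed,lo,box):
    g=cv2.cvtColor(im,cv2.COLOR_BGR2GRAY); u,v=seed; m=np.zeros_like(g)
    m[v-box:v+box,u-box:u+box]=(g>lo)[v-box:v+box,u-box:u+box]
    n,L,st,ce=cv2.connectedComponentsWithStats(m); k=1+np.argmax(st[1:,4])
    B=(L==k).astype(np.uint8); cn=max(cv2.findContours(B,0,1)[0],key=cv2.contourArea)[:,0]
    return B,cn
E
python3 - <<'E'
from m import *
c=camera_info('wrist'); im=cv2.imread('pics/w1.png'); g=cv2.cvtColor(im,6)
print('table',g[110,270:290].mean(),'saucer',g[92,322],g[85:100:3,296:304].tolist(),'spoon',g[150:240:10,300:330:2].tolist())
for lo in(165,180,195):
    B,cn=blob(im,(322,92),lo,32); P=onplane(c,cn,.013)
    print(lo,len(cn),cv2.minEnclosingCircle((P[:,:2]*1e3).astype(np.float32)),circ(P[:,:2]))
    B,cn=blob(im,(314,195),lo,55); P=onplane(c,np.argwhere(B)[:,::-1],.006)[:,:2]*1e3
    print(len(P),cv2.minAreaRect(P.astype(np.float32)))
m,e=cv2.PCACompute2(P.astype(np.float32),None)[:2];print(m,e)
E
```

```text
table 176.75 saucer 211 [[178, 178, 179, 175, 152, 163, 203, 209], [177, 180, 176, 154, 150, 196, 211, 210], [177, 178, 178, 153, 162, 202, 206, 204], [177, 178, 157, 115, 157, 203, 209, 207], [179, 178, 156, 106, 135, 189, 212, 211]] spoon [[177, 178, 177, 176, 177, 176, 178, 177, 162, 208, 210, 209, 208, 182, 177], [175, 176, 177, 176, 176, 177, 177, 173, 171, 211, 209, 209, 188, 176, 176], [175, 175, 176, 177, 175, 176, 176, 149, 210, 211, 210, 183, 176, 176, 177], [175, 176, 175, 177, 176, 176, 156, 174, 211, 210, 181, 175, 177, 176, 176], [174, 175, 175, 175, 176, 158, 117, 210, 209, 180, 177, 177, 176, 175, 175], [174, 175, 175, 176, 156, 103, 187, 187, 178, 176, 175, 175, 176, 177, 175], [174, 175, 172, 148, 118, 182, 182, 174, 174, 174, 175, 175, 175, 175, 175], [155, 170, 177, 181, 181, 180, 175, 168, 162, 169, 176, 175, 175, 174, 176], [178, 183, 195, 209, 207, 190, 175, 171, 167, 173, 175, 174, 174, 175, 174]]
165 252 ((637.9638061523438, -82.8487548828125), 64.07426452636719) (array([ 0.63656618, -0.0829142 ]), np.float64(0.049235565081463976))
10356 ((639.3919677734375, -243.74606323242188), (185.64617919921875, 185.16004943847656), 89.90034484863281)
180 131 ((638.1738891601562, -80.81062316894531), 32.401432037353516) (array([ 0.63836618, -0.08085918]), np.float64(0.0313097097110916))
396 ((637.6422729492188, -211.06927490234375), (108.49333190917969, 13.856481552124023), 81.95030975341797)
195 126 ((638.0045776367188, -80.88101196289062), 31.490324020385742) (array([ 0.63783558, -0.08097775]), np.float64(0.03061378623517072))
299 ((639.90625, -200.45787048339844), (84.27619934082031, 11.802423477172852), 83.85954284667969)
[[ 640.7625  -194.52922]] [[ 0.09416161  0.995557  ]
 [ 0.995557   -0.09416161]]
```

>>> carry_out(commands="0.405 0.383 0 0 0 0 88;0.405 0.383 0 0 0 0 88;0.405 0.383 0 0 0 0 88;0.405 0.383 0 0 0 0 88;0 0 0.95 0 0 0 88;0 0 0.95 0 0 0 88;0 0 0.95 0 0 0 88;0 0 0.8 0 0 0 88;0 0 0.25 0 0 0 88;0 0 0 0 0 0 88;0 0 0 0 0 0 88")

```text
clock: 5.9
eef_pos: [0.6398, -0.0811, 0.052]
orientation: [[0.002, 1.0, 0.003], [1.0, -0.002, -0.0], [-0.0, 0.003, -1.0]]
contact_force: [-0.3, -0.2, 0.3]
finger_gap: 0.0752
gripper_force: 0.0
```

>>> carry_out(commands="0 -0.02 0.15 0 0 0 88;0 0 0.15 0 0 0 88;0 0 0.15 0 0 0 88;0 0 0.08 0 0 0 88;0 0 0 0 0 0 88")

```text
clock: 6.52
eef_pos: [0.6371, -0.0807, 0.0176]
orientation: [[0.001, 1.0, -0.001], [1.0, -0.001, 0.0], [0.0, -0.001, -1.0]]
contact_force: [0.1, -0.5, 0.7]
finger_gap: 0.0751
gripper_force: 0.0
```

>>> carry_out(commands="0 0 0 0 0 0 60;0 0 0 0 0 0 60;0 0 0 0 0 0 60;0 0 0 0 0 0 60;0 0 0 0 0 0 60;0 0 0 0 0 0 60", squeeze=40)

```text
clock: 7.28
eef_pos: [0.6374, -0.0809, 0.0183]
orientation: [[0.001, 1.0, -0.0], [1.0, -0.001, -0.0], [-0.0, -0.0, -1.0]]
contact_force: [0.9, 0.6, -0.3]
finger_gap: 0.0513
gripper_force: 0.0
```

Run:
```python
from m import *
snap('wrist','w2.png'); snap('scene','s2.png')
a=cv2.imread('pics/w2.png')[100:384];b=cv2.imread('pics/s2.png')[120:290,200:430]
b=cv2.resize(b,(512,378)); o=np.vstack([a,b])
cv2.imwrite('pics/v2.png',cv2.resize(o,None,fx=.88,fy=.88))
```

```text
(no output)
```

View pics/v2.png

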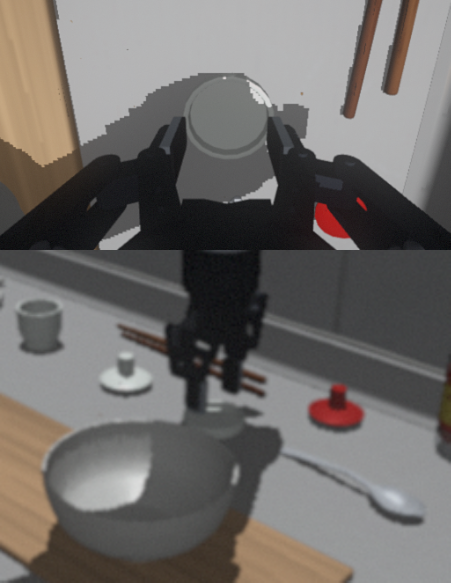

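Wrist half: the fingers (x≈175 and 275) seem to sit at or above the rim of the saucer at (228,115). Measuring where the saucer is now.

Run:
```python
from m import *
c=camera_info('wrist'); im,d=capture('wrist'); X=cloud('wrist',d,c)
print(get_obs()['eef_pos'])
print([(np.round(r['xyz'],3).tolist(),round(r['p'],2)) for r in spot_in('saucer','wrist')])
# rim from pixels: left/right edges & top of saucer in full pixels
e=onplane(c,[(187/.88,115/.88+100),(270/.88,115/.88+100),(228/.88,73/.88+100),(228/.88,158/.88+100)],.014); print(e.round(3))
# finger points: cloud near jaw plane
m=(abs(X[...,1]-get_obs()['eef_pos'][1])<.02)&(abs(X[...,0]-.6375)<.06)&(X[...,2]<.06)
P=X[m]
for a in np.arange(-.06,.06,.01):
    q=P[(P[:,0]-.6375>=a)&(P[:,0]-.6375<a+.01)]
    if len(q): print(round(a,3),len(q),np.percentile(q[:,2],[0,5,50,95]).round(4))
```

```text
[ 0.63735597 -0.08086654  0.0182527 ]
[([0.637, -0.079, 0.009], 0.64)]
[[ 0.609 -0.077  0.014]
 [ 0.666 -0.077  0.014]
 [ 0.637 -0.047  0.014]
 [ 0.637 -0.111  0.014]]
-0.06 776 [-0.0013 -0.0006  0.0003  0.0014]
-0.05 628 [-0.0014 -0.0006  0.0004  0.0016]
-0.04 869 [-0.0013 -0.0004  0.0016  0.0575]
-0.03 1638 [-0.0012  0.0054  0.0143  0.0572]
-0.02 901 [0.0046 0.0054 0.0063 0.0074]
-0.01 904 [0.0035 0.0053 0.0063 0.0072]
0.0 885 [0.0044 0.0053 0.0063 0.0073]
0.01 898 [0.0041 0.0053 0.0063 0.0073]
0.02 1703 [-0.0009  0.0054  0.0147  0.0577]
0.03 748 [-0.0013 -0.0006  0.001   0.0575]
0.04 662 [-0.0016 -0.0008  0.0002  0.0012]
0.05 814 [-0.0016 -0.0007  0.0003  0.0013]
```

Run:
```python
from m import *
c=camera_info('wrist'); im,d=capture('wrist'); X=cloud('wrist',d,c)
s=get_obs(); print(s['contact_force'],s['gripper_force'],s['finger_gap'],s['qpos'].round(2) if hasattr(s['qpos'],'round') else s['qpos'])
for sg in(-1,1):
    m=(sg*(X[...,0]-.6375)>.015)&(sg*(X[...,0]-.6375)<.06)&(abs(X[...,1]+.08)<.03)&(X[...,2]>.017)&(X[...,2]<.12)
    P=X[m]; 
    for a in np.arange(.015,.1,.006):
        q=P[(P[:,2]>=a)&(P[:,2]<a+.006)]
        if len(q): print(sg,a.round(3),len(q),'x',np.percentile(q[:,0]-.6375,[2,98]).round(4),'y',np.percentile(q[:,1],[2,98]).round(4))
```

```text
[ 0.13841037 -0.0734895  -0.19764926] 0.0 0.05088057032408329 [ 0.23  0.78 -0.29  1.91  0.43  0.51 -0.37]
-1 0.027 47 x [-0.0274 -0.0267] y [-0.0895 -0.0702]
-1 0.033 153 x [-0.0382 -0.0267] y [-0.0904 -0.0687]
-1 0.039 229 x [-0.04   -0.0267] y [-0.09   -0.0687]
-1 0.045 239 x [-0.04   -0.0267] y [-0.0899 -0.0688]
-1 0.051 276 x [-0.0401 -0.0267] y [-0.09   -0.0685]
-1 0.057 282 x [-0.0397 -0.0267] y [-0.0907 -0.0686]
-1 0.063 381 x [-0.0339 -0.0267] y [-0.0888 -0.0683]
-1 0.069 322 x [-0.0522 -0.0284] y [-0.0745 -0.0663]
-1 0.075 807 x [-0.0577 -0.0274] y [-0.0736 -0.0661]
-1 0.081 2576 x [-0.0587 -0.0271] y [-0.0902 -0.067 ]
-1 0.087 1123 x [-0.0595 -0.0239] y [-0.0913 -0.0636]
-1 0.093 1366 x [-0.0594 -0.0203] y [-0.0911 -0.0625]
-1 0.099 2087 x [-0.0592 -0.016 ] y [-0.0893 -0.0622]
1 0.027 47 x [0.0242 0.0252] y [-0.089  -0.0704]
1 0.033 159 x [0.0243 0.0358] y [-0.0905 -0.069 ]
1 0.039 220 x [0.0243 0.0376] y [-0.0904 -0.0688]
1 0.045 246 x [0.0243 0.0378] y [-0.0901 -0.0688]
1 0.051 269 x [0.0243 0.0372] y [-0.0898 -0.0688]
1 0.057 276 x [0.0242 0.0369] y [-0.0903 -0.0688]
1 0.063 380 x [0.0242 0.0319] y [-0.0893 -0.0684]
1 0.069 327 x [0.026  0.0512] y [-0.0743 -0.0665]
1 0.075 791 x [0.0248 0.055 ] y [-0.0775 -0.0662]
1 0.081 2599 x [0.0248 0.0563] y [-0.0901 -0.0673]
1 0.087 1138 x [0.0222 0.0578] y [-0.0916 -0.0639]
1 0.093 1463 x [0.0179 0.0589] y [-0.0913 -0.0626]
1 0.099 2170 x [0.016  0.0591] y [-0.0892 -0.0624]
```

Depth puts the fingertips at z≈0.03 while the TCP reads 0.018. So the tips really are above the saucer and it hasn't moved. I'll open, go lower in small steps and check the tip height.

>>> carry_out(commands="0 0 0 0 0 0 88;0 0 0 0 0 0 88;0 0 0 0 0 0 88;0 0 0 0 0 0 88;0 0 0 0 0 0 88;0 0 0.07 0 0 0 88;0 0 0.07 0 0 0 88;0 0 0 0 0 0 88;0 0 0 0 0 0 88")

```text
clock: 8.65
eef_pos: [0.6373, -0.0808, 0.0097]
orientation: [[0.001, 1.0, -0.0], [1.0, -0.001, -0.0], [-0.0, -0.0, -1.0]]
contact_force: [0.8, -0.4, 0.8]
finger_gap: 0.0753
gripper_force: 0.0
```

```bash
cat > tip.py <<'E'
from m import *
c=camera_info('wrist'); im,d=capture('wrist'); X=cloud('wrist',d,c)
s=get_obs(); e=s['eef_pos']; print(e,s['contact_force'],s['gripper_force'],s['finger_gap'],'cam-eef z',(-np.array(c['R']).T@c['t'])[2]-e[2])
g=s['finger_gap']/2
for sg in(-1,1):
    for y in(-.006,.006):
        m=(abs(sg*(X[...,0]-e[0])-g)<.004)&(abs(X[...,1]-e[1]-y)<.005)&(X[...,2]<.09)
        print(sg,y,np.histogram(X[m][:,2],np.arange(-.006,.06,.006))[0])
print(np.arange(-.006,.06,.006).round(3))
E
python3 tip.py
```

```text
[ 0.6374072  -0.08085747  0.00986014] [ 0.14253396 -0.21746569  0.58715849] 0.0 0.07532424244675147 cam-eef z 0.15004993903823605
-1 -0.006 [ 49 117   0   0   0  24  51  61  62  78]
-1 0.006 [ 50 138   0   0   0  29  63  70  82  94]
1 -0.006 [ 58 101   0   0   0  23  52  50  71  77]
1 0.006 [ 42 148   0   0   0  30  59  73  69  89]
[-0.006  0.     0.006  0.012  0.018  0.024  0.03   0.036  0.042  0.048
  0.054]
```

>>> carry_out(commands="0 0 0.08 0 0 0 88;0 0 0.08 0 0 0 88;0 0 0.08 0 0 0 88;0 0 0 0 0 0 88;0 0 0 0 0 0 88")

```text
clock: 9.32
eef_pos: [0.6374, -0.0808, -0.0046]
orientation: [[0.001, 1.0, -0.0], [1.0, -0.001, -0.0], [-0.0, -0.0, -1.0]]
contact_force: [-0.4, 0.8, 0.5]
finger_gap: 0.0755
gripper_force: 0.0
```

```bash
python3 tip.py
```

```text
[ 0.6374503  -0.08085445 -0.00450225] [ 0.81537705 -0.01260305  0.18631415] 0.0 0.07530824374561318 cam-eef z 0.15007244636909448
-1 -0.006 [ 48 142   0  45  50  61  71  74  45   0]
-1 0.006 [ 58 157   1  48  66  72  83  98 102 174]
1 -0.006 [31 91  0 45 52 54 73 79 43  0]
1 0.006 [ 71 136   1  53  64  72  70  91 124 202]
[-0.006  0.     0.006  0.012  0.018  0.024  0.03   0.036  0.042  0.048
  0.054]
```

>>> carry_out(commands="0 0 0.06 0 0 0 88;0 0 0.06 0 0 0 88;0 0 0 0 0 0 88;0 0 0 0 0 0 60;0 0 0 0 0 0 60;0 0 0 0 0 0 60;0 0 0 0 0 0 60;0 0 0 0 0 0 60;0 0 0 0 0 0 60", squeeze=40)

```text
clock: 10.5
eef_pos: [0.6374, -0.0808, -0.0111]
orientation: [[0.001, 1.0, 0.0], [1.0, -0.001, -0.0], [-0.0, 0.0, -1.0]]
contact_force: [-2.2, -0.5, 5.6]
finger_gap: 0.0628
gripper_force: 42.3
```

>>> carry_out(commands="0 0 -0.2 0 0 0 60;0 0 -0.6 0 0 0 60;0 0 -0.6 0 0 0 60;0 0 -0.6 0 0 0 60;0.18 -0.55 0 0 0 0 60;0.18 -0.55 0 0 0 0 60;0.18 -0.55 0 0 0 0 60;0.18 -0.55 0 0 0 0 60;0.18 -0.55 0 0 0 0 60;0.2 -0.59 0 0 0 0 60;0 0 0 0 0 0 60;0 0 0 0 0 0 60")

```text
clock: 12.0
eef_pos: [0.4382, -0.0146, 0.1089]
orientation: [[0.001, 1.0, 0.002], [1.0, -0.001, 0.0], [0.0, 0.002, -1.0]]
contact_force: [1.1, 0.4, -0.8]
finger_gap: 0.0625
gripper_force: 43.9
```

Run:
```python
from m import *
print(get_obs()['eef_pos'],get_obs()['finger_gap'])
c=camera_info('wrist'); im,d=snap('wrist','w3.png'); X=cloud('wrist',d,c); print(np.nanmin(X[...,2]))
b=im.astype(int); m=((b[...,0]-b[...,2])>35)&(abs(X[...,2]-.01)<.004)&(X[...,0]<.56)&(X[...,0]>.3)&(abs(X[...,1])<.35)
P=X[m]; print('board',len(P),np.median(P[:,2]))
for y0 in(-.1,-.05,.0,.05,.1,.15,.2):
    q=P[abs(P[:,1]-y0)<.01]
    if len(q): print(y0,q[:,0].min().round(4),q[:,0].max().round(4))
for n,cc,R,z0,z1 in[('bl',(.434,-.157),.1,.075,.09),('bs',(.44,.13),.08,.063,.08)]:
    P=X[outline(X,cc,R,z0,z1)]; print(n,len(P),circ(P[:,:2]) if len(P)>20 else '')
```

```text
[ 0.43816793 -0.01456295  0.10886501] 0.06247145918083314
-0.8069495127374611
board 28834 0.010348810774181129
-0.1 0.3763 0.498
-0.05 0.3498 0.5211
0.0 0.3487 0.5223
0.05 0.3497 0.5237
0.1 0.3509 0.5248
0.15 0.3528 0.5246
bl 431 (array([ 0.43227709, -0.15986538]), np.float64(0.07809888675548404))
bs 1885 (array([0.43785318, 0.12978322]), np.float64(0.05856173272971824))
```

View pics/w3.png

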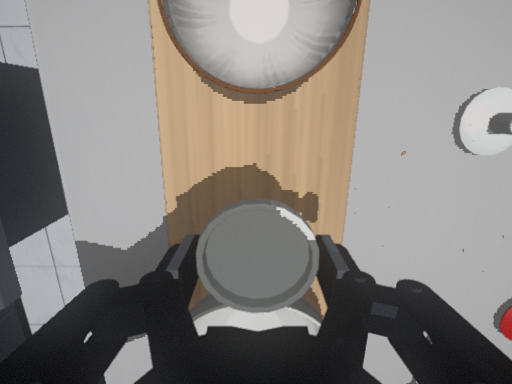

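The saucer sits level in the jaws at (258,253), with the small bowl clear at the top. Lowering it onto the board.

>>> carry_out(commands="0 -0.035 0.4 0 0 0 60;0 0 0.5 0 0 0 60;0 0 0.5 0 0 0 60;0 0 0.25 0 0 0 60;0 0 0.08 0 0 0 60;0 0 0.04 0 0 0 60;0 0 0 0 0 0 60;0 0 0.03 0 0 0 60;0 0 0 0 0 0 60")

```text
clock: 13.18
eef_pos: [0.4355, -0.0154, 0.0043]
orientation: [[0.002, 1.0, -0.0], [1.0, -0.002, -0.002], [-0.002, -0.0, -1.0]]
contact_force: [-0.2, 0.2, 0.0]
finger_gap: 0.0623
gripper_force: 44.0
```

>>> carry_out(commands="0 0 0.03 0 0 0 60;0 0 0 0 0 0 60;0 0 0 0 0 0 60")

```text
clock: 13.55
eef_pos: [0.4351, -0.0153, 0.0027]
orientation: [[0.001, 1.0, -0.0], [1.0, -0.001, -0.002], [-0.002, -0.0, -1.0]]
contact_force: [0.2, 0.3, -1.1]
finger_gap: 0.0624
gripper_force: 44.0
```

>>> carry_out(commands="0 0.01 0.03 0 0 0 60;0 0 0.03 0 0 0 60;0 0 0 0 0 0 60;0 0 0 0 0 0 60")

```text
clock: 14.05
eef_pos: [0.4355, -0.0153, -0.0011]
orientation: [[0.001, 1.0, -0.001], [1.0, -0.001, -0.002], [-0.002, -0.001, -1.0]]
contact_force: [-0.8, 0.6, -0.6]
finger_gap: 0.0625
gripper_force: 44.0
```

>>> carry_out(commands="0 0 0.02 0 0 0 60;0 0 0 0 0 0 70;0 0 0 0 0 0 80;0 0 0 0 0 0 90;0 0 0 0 0 0 90;0 0 0 0 0 0 90;0 0 -0.2 0 0 0 90;0 0 -0.6 0 0 0 90;0 0 -0.9 0 0 0 90;0 0 -0.9 0 0 0 90;0 0 0 0 0 0 90;0 0 0 0 0 0 90")

```text
clock: 15.55
eef_pos: [0.4353, -0.0157, 0.1535]
orientation: [[0.002, 1.0, -0.001], [1.0, -0.002, -0.002], [-0.002, -0.001, -1.0]]
contact_force: [0.2, 0.0, 0.0]
finger_gap: 0.0771
gripper_force: 0.0
```

Run:
```python
from m import *
print(get_obs()['eef_pos'])
for n in('wrist','top'):
    c=camera_info(n); im,d=snap(n,n+'4.png'); X=cloud(n,d,c)
    for k,cc,R,z0,z1 in[('saucer',(.436,-.0145),.045,.0195,.03),('lid knob',(.6455,.0475),.02,.025,.045),('cup',(.657,.2),.045,.043,.06)]:
        P=X[outline(X,cc,R,z0,z1)]
        if len(P)>20: print(n,k,len(P),P[:,2].mean().round(4),cv2.minEnclosingCircle((P[:,:2]*1e3).astype(np.float32)),circ(P[:,:2]))
```

```text
[ 0.43533625 -0.01565831  0.15348524]
wrist saucer 737 0.0238 ((434.4700622558594, -14.932210922241211), 32.0042724609375) (array([ 0.43440789, -0.01423692]), np.float64(0.029587139529744913))
wrist lid knob 403 0.0346 ((644.5006713867188, 49.68169403076172), 9.259062767028809) (array([0.64316794, 0.04907715]), np.float64(0.006975435544771151))
top lid knob 42 0.0369 ((646.322998046875, 47.652366638183594), 8.69770622253418) (array([0.64549111, 0.04746248]), np.float64(0.007115464186190292))
top cup 118 0.0495 ((657.3314819335938, 199.97433471679688), 28.14731788635254) (array([0.65620912, 0.20007206]), np.float64(0.02597110692592974))
```

>>> carry_out(commands="0.72 0.74 0 0 0 0 100;0.72 0.74 0 0 0 0 100;0.72 0.74 0 0 0 0 100;0.72 0.74 0 0 0 0 100;0.72 0.74 0 0 0 0 100;0 0 0.5 0 0 0 100;0 0 0.5 0 0 0 100;0 0 0.4 0 0 0 100;0 0 0 0 0 0 100;0 0 0 0 0 0 100")

```text
clock: 16.9
eef_pos: [0.658, 0.2011, 0.0697]
orientation: [[0.001, 1.0, -0.0], [1.0, -0.001, -0.001], [-0.001, -0.0, -1.0]]
contact_force: [1.0, 0.8, 0.3]
finger_gap: 0.0854
gripper_force: 0.0
```

Run:
```python
from m import *
print(get_obs()['eef_pos'])
n='wrist'; c=camera_info(n); im,d=snap(n,'w5.png'); X=cloud(n,d,c)
P=X[outline(X,(.657,.2),.045,.044,.056)]
print(len(P),P[:,2].mean().round(4),P[:,2].max(),cv2.minEnclosingCircle((P[:,:2]*1e3).astype(np.float32)),circ(P[:,:2]))
```

```text
[0.65801811 0.20106257 0.06969278]
1663 0.0491 0.052004801057124 ((655.6353759765625, 201.44406127929688), 27.97179412841797) (array([0.65572767, 0.20263416]), np.float64(0.02562587911611916))
```

View pics/w5.png

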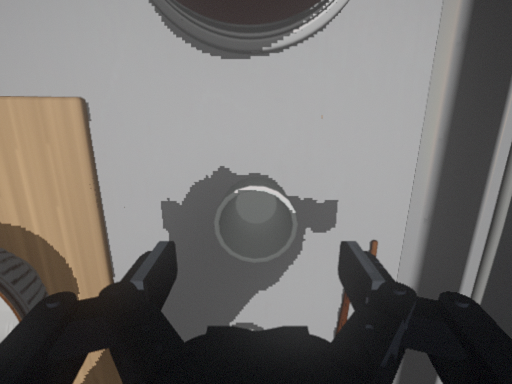

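The cup is centred between the jaws at (256,223), the chopstick tip at (374,242) is well outside the right finger, and the kettle base is clear. Descending and gripping.

>>> carry_out(commands="0 -0.03 0.4 0 0 0 100;0 0 0.4 0 0 0 100;0 0 0.3 0 0 0 100;0 0 0 0 0 0 100;0 0 0 0 0 0 50;0 0 0 0 0 0 50;0 0 0 0 0 0 50;0 0 0 0 0 0 50;0 0 0 0 0 0 50;0 0 0 0 0 0 50;0 0 0 0 0 0 50", squeeze=35)

```text
clock: 18.32
eef_pos: [0.6565, 0.2008, 0.0042]
orientation: [[0.001, 1.0, 0.001], [1.0, -0.001, -0.001], [-0.001, 0.001, -1.0]]
contact_force: [-0.9, 0.0, 6.0]
finger_gap: 0.0535
gripper_force: 36.6
```

>>> carry_out(commands="0 0 -0.2 0 0 0 50;0 0 -0.6 0 0 0 50;0 0 -0.6 0 0 0 50;0 0 -0.6 0 0 0 50;-0.6 -0.614 0 0 0 0 50;-0.6 -0.614 0 0 0 0 50;-0.6 -0.614 0 0 0 0 50;-0.6 -0.614 0 0 0 0 50;-0.6 -0.614 0 0 0 0 50;-0.6 -0.614 0 0 0 0 50;0 0 0 0 0 0 50;0 0 0 0 0 0 50")

```text
clock: 19.82
eef_pos: [0.4355, -0.0149, 0.1244]
orientation: [[0.002, 1.0, 0.001], [1.0, -0.002, -0.002], [-0.002, 0.001, -1.0]]
contact_force: [0.6, -0.1, -0.0]
finger_gap: 0.0537
gripper_force: 37.3
```

Run:
```python
from m import *
e=get_obs()['eef_pos'];print(e,get_obs()['finger_gap'])
n='wrist'; c=camera_info(n); im,d=snap(n,'w6.png'); X=cloud(n,d,c)
b=e[2]-.0042
P=X[outline(X,e[:2],.045,b+.043,b+.056)]
print(len(P),P[:,2].mean().round(4),np.percentile(P[:,2],[5,95]),cv2.minEnclosingCircle((P[:,:2]*1e3).astype(np.float32)),circ(P[:,:2]))
```

```text
[ 0.43554396 -0.01492413  0.12439468] 0.05368263661982675
5079 0.1691 [0.16397141 0.17325161] ((434.2205810546875, -7.406588554382324), 40.35637664794922) (array([ 0.43432387, -0.01245569]), np.float64(0.025779632475469636))
```

>>> carry_out(commands="0 0 0.4 0 0 0 50;0 0 0.5 0 0 0 50;0 0 0.5 0 0 0 50;0 0 0.2 0 0 0 50;0 0 0.08 0 0 0 50;0 0 0 0 0 0 50;0 0 0 0 0 0 50")

```text
clock: 20.75
eef_pos: [0.4351, -0.0151, 0.0234]
orientation: [[0.001, 1.0, 0.0], [1.0, -0.001, -0.002], [-0.002, 0.0, -1.0]]
contact_force: [-0.1, 0.2, -0.4]
finger_gap: 0.0533
gripper_force: 37.3
```

Target eef z ≈ 0.020.

>>> carry_out(commands="0 0 0.03 0 0 0 50;0 0 0.02 0 0 0 50;0 0 0 0 0 0 50;0 0 0 0 0 0 50")

```text
clock: 21.25
eef_pos: [0.4349, -0.0153, 0.0201]
orientation: [[0.001, 1.0, -0.0], [1.0, -0.001, -0.002], [-0.002, -0.0, -1.0]]
contact_force: [1.2, -1.6, 1.9]
finger_gap: 0.0532
gripper_force: 37.5
```

>>> carry_out(commands="0 0 0 0 0 0 66;0 0 0 0 0 0 72;0 0 0 0 0 0 80;0 0 0 0 0 0 90;0 0 0 0 0 0 90;0 0 0 0 0 0 90;0 0 -0.3 0 0 0 90;0 0 -0.6 0 0 0 90;0 0 -0.9 0 0 0 90;0 0 -0.5 0 0 0 80;0.26 0.87 0 0 0 0 70;0.26 0.87 0 0 0 0 60;0.26 0.87 0 0 0 0 50;0.26 0.87 0 0 0 0 50;0 0 0 0 0 0 50;0 0 0 0 0 0 50")

```text
clock: 23.25
eef_pos: [0.6427, 0.0471, 0.1571]
orientation: [[0.001, 1.0, -0.002], [1.0, -0.001, -0.002], [-0.002, -0.002, -1.0]]
contact_force: [0.1, -0.1, -0.3]
finger_gap: 0.0429
gripper_force: 0.0
```

Run:
```python
from m import *
e=get_obs()['eef_pos'];print(e)
for n in('wrist','top'):
    c=camera_info(n); im,d=snap(n,n+'7.png'); X=cloud(n,d,c)
    for k,cc,R,z0,z1 in[('saucer',(.435,-.0145),.045,.020,.028),('cup',(.435,-.0145),.04,.058,.075),('lid knob',(.644,.0485),.02,.025,.045),('lid all',(.644,.0485),.04,.004,.045)]:
        P=X[outline(X,cc,R,z0,z1)]
        if len(P)>20: print(n,k,len(P),P[:,2].mean().round(4),cv2.minEnclosingCircle((P[:,:2]*1e3).astype(np.float32)),circ(P[:,:2]))
a=cv2.imread('pics/top7.png')[190:290,180:380]; b=cv2.imread('pics/wrist7.png')
cv2.imwrite('pics/v7.png',np.vstack([cv2.resize(a,(430,215)),cv2.resize(b,(512,384))[:,41:471]]))
```

```text
[0.64265196 0.04711578 0.15708817]
wrist saucer 616 0.0238 ((434.91961669921875, -14.237338066101074), 31.736183166503906) (array([ 0.438927  , -0.01118187]), np.float64(0.026097637279808607))
wrist cup 1208 0.0638 ((434.1875915527344, -13.857816696166992), 28.689199447631836) (array([ 0.43550728, -0.01345033]), np.float64(0.025677726606852507))
wrist lid knob 266 0.0361 ((645.1239013671875, 49.43781661987305), 8.8839750289917) (array([0.64509885, 0.04996248]), np.float64(0.007162555178424163))
wrist lid all 2162 0.0156 ((645.1512451171875, 49.07284927368164), 29.591894149780273) (array([0.64521736, 0.04929394]), np.float64(0.022913828809427515))
top saucer 258 0.0239 ((435.93231201171875, -16.217819213867188), 32.02106475830078) (array([ 0.43353441, -0.01584592]), np.float64(0.020655665574308268))
top cup 115 0.0661 ((435.963134765625, -15.704257011413574), 27.75539207458496) (array([ 0.43557311, -0.01562049]), np.float64(0.025782629769447243))
top lid all 224 0.013 ((644.528076171875, 48.149776458740234), 37.160682678222656) (array([0.64524926, 0.04726797]), np.float64(0.023131242803849185))
```

View pics/v7.png

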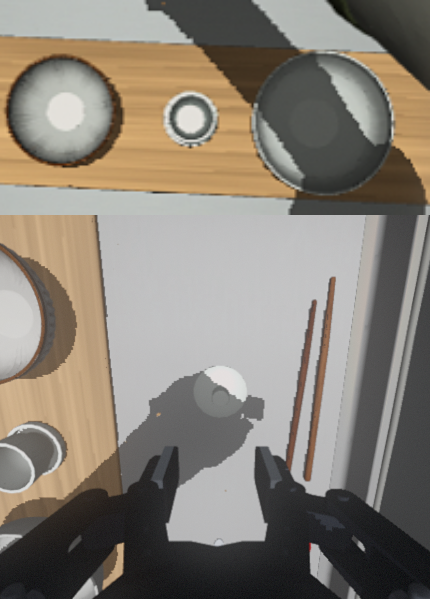

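The cup stands concentric in the saucer (top crop, 190,118). The white lid is at (220,392) in the wrist view. Descending on the lid.

>>> carry_out(commands="0.025 0.05 0.5 0 0 0 50;0 0 0.6 0 0 0 50;0 0 0.6 0 0 0 50;0 0 0.4 0 0 0 50;0 0 0.15 0 0 0 50;0 0 0 0 0 0 50;0 0 0 0 0 0 50")

```text
clock: 24.22
eef_pos: [0.6471, 0.0485, 0.0239]
orientation: [[0.001, 1.0, 0.001], [1.0, -0.001, -0.002], [-0.002, 0.001, -1.0]]
contact_force: [-0.1, -0.6, 0.2]
finger_gap: 0.0429
gripper_force: 0.0
```

Run:
```python
from m import *
s=get_obs();e=s['eef_pos'];print(e,s['finger_gap'])
n='wrist'; c=camera_info(n); im,d=snap(n,'w8.png'); X=cloud(n,d,c)
for k,R,z0,z1 in[('knob',.014,.02,.045),('flange',.036,.003,.0165)]:
    P=X[outline(X,(.645,.049),R,z0,z1)]
    print(k,len(P),P[:,2].max(),cv2.minEnclosingCircle((P[:,:2]*1e3).astype(np.float32)),circ(P[:,:2]))
g=s['finger_gap']/2
for sg in(-1,1):
    m=(abs(sg*(X[...,0]-e[0])-g)<.003)&(abs(X[...,1]-e[1])<.009)&(X[...,2]>.017)&(X[...,2]<.09)
    print(sg,np.percentile(X[m],[0,2,98],axis=0).round(4))
```

```text
[0.64707066 0.04845558 0.02393641] 0.04294330451176572
knob 1029 0.03907656947651358 ((645.4010620117188, 49.203102111816406), 9.161995887756348) (array([0.64525311, 0.05052737]), np.float64(0.0072879432969487935))
flange 4709 0.01640312352637724 ((645.242431640625, 49.045509338378906), 29.760906219482422) (array([0.64535685, 0.04947309]), np.float64(0.023411171867709395))
-1 [[0.6226 0.0395 0.0328]
 [0.6229 0.0399 0.0345]
 [0.6248 0.0571 0.0745]]
1 [[0.667  0.0395 0.0329]
 [0.6671 0.0398 0.0349]
 [0.6696 0.0572 0.0745]]
```

>>> carry_out(commands="0 -0.01 0.1 0 0 0 50;0 0 0.1 0 0 0 50;0 0 0 0 0 0 50;0 0 0 0 0 0 10;0 0 0 0 0 0 10;0 0 0 0 0 0 10;0 0 0 0 0 0 10;0 0 0 0 0 0 10;0 0 0 0 0 0 10", squeeze=30)

```text
clock: 25.4
eef_pos: [0.646, 0.0485, 0.0108]
orientation: [[0.001, 1.0, -0.0], [1.0, -0.001, -0.002], [-0.002, -0.0, -1.0]]
contact_force: [-0.6, 0.0, 1.1]
finger_gap: 0.0168
gripper_force: 29.4
```

>>> carry_out(commands="0 0 -0.2 0 0 0 10;0 0 -0.6 0 0 0 10;0 0 -0.6 0 0 0 10;0 0 -0.6 0 0 0 10;-0.177 -0.586 0 0 0 0 10;-0.177 -0.586 0 0 0 0 10;-0.177 -0.586 0 0 0 0 10;-0.177 -0.586 0 0 0 0 10;-0.177 -0.586 0 0 0 0 10;-0.177 -0.586 0 0 0 0 10;0 0 0 0 0 0 10;0 0 0 0 0 0 10")

```text
clock: 26.9
eef_pos: [0.436, -0.0147, 0.1316]
orientation: [[0.001, 1.0, 0.001], [1.0, -0.001, -0.002], [-0.002, 0.001, -1.0]]
contact_force: [-0.1, 1.5, -0.2]
finger_gap: 0.0166
gripper_force: 29.5
```

Run:
```python
from m import *
s=get_obs();e=s['eef_pos'];print(e,s['finger_gap'])
n='wrist'; c=camera_info(n); im,d=snap(n,'w9.png'); X=cloud(n,d,c)
b=e[2]-.0108
P=X[outline(X,e[:2],.04,b+.004,b+.0165)]
print(len(P),P[:,2].max()-b,cv2.minEnclosingCircle((P[:,:2]*1e3).astype(np.float32)),circ(P[:,:2]))
q=np.linalg.svd(P-P.mean(0))[2][2] if len(P)<3000 else np.linalg.svd((P-P.mean(0))[::5],full_matrices=False)[2][2]; print('normal',q.round(3))
```

```text
[ 0.43603008 -0.01469647  0.13163935] 0.01658316823226294
3587 0.0164708353515991 ((434.93536376953125, -14.250293731689453), 29.671964645385742) (array([ 0.43494804, -0.01439817]), np.float64(0.024745741019929667))
normal [-0.008  0.005  1.   ]
```

View pics/w9.png

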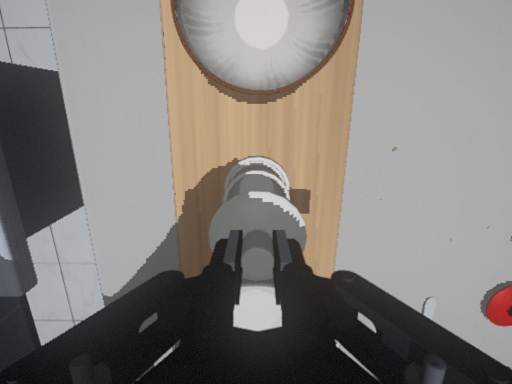

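The lid hangs level with its centre at (258,235), above the cup. Lowering.

>>> carry_out(commands="0 -0.01 0.4 0 0 0 10;0 0 0.3 0 0 0 10;0 0 0.15 0 0 0 10;0 0 0.08 0 0 0 10;0 0 0 0 0 0 10;0 0 0 0 0 0 10")

```text
clock: 27.7
eef_pos: [0.4347, -0.0149, 0.0756]
orientation: [[0.001, 1.0, 0.0], [1.0, -0.001, -0.002], [-0.002, 0.0, -1.0]]
contact_force: [-1.1, -0.1, -0.9]
finger_gap: 0.0166
gripper_force: 29.5
```

>>> carry_out(commands="0 0.01 0.04 0 0 0 10;0 0 0.04 0 0 0 10;0 0 0.015 0 0 0 10;0 0 0 0 0 0 10;0 0 0 0 0 0 10")

```text
clock: 28.32
eef_pos: [0.4351, -0.015, 0.0698]
orientation: [[0.001, 1.0, -0.0], [1.0, -0.001, -0.002], [-0.002, -0.0, -1.0]]
contact_force: [-0.6, -0.5, 6.4]
finger_gap: 0.0167
gripper_force: 30.2
```

>>> carry_out(commands="0 0 0 0 0 0 20;0 0 0 0 0 0 30;0 0 0 0 0 0 45;0 0 0 0 0 0 45;0 0 0 0 0 0 45;0 0 -0.4 0 0 0 45;0 0 -0.8 0 0 0 45;0 0 -0.9 0 0 0 45;-0.75 0.62 0 0 0 0 45;-0.75 0.62 0 0 0 0 45;-0.75 0.62 0 0 0 0 45;-0.75 0.62 0 0 0 0 45;-0.75 0.62 0 0 0 0 45;0 0 0 0 0 0 45;0 0 0 0 0 0 45")

```text
clock: 30.2
eef_pos: [0.6202, -0.2394, 0.1952]
orientation: [[0.001, 1.0, -0.002], [1.0, -0.001, -0.001], [-0.001, -0.002, -1.0]]
contact_force: [-0.9, -0.2, 0.0]
finger_gap: 0.0381
gripper_force: 0.0
```

Run:
```python
from m import *
s=get_obs();e=s['eef_pos'];print(e,s['finger_gap'])
n='top'; c=camera_info(n); im,d=snap(n,'t10.png'); X=cloud(n,d,c)
P=X[outline(X,(.435,-.0145),.035,.064,.08)];print('lid',len(P),P[:,2].mean(),cv2.minEnclosingCircle((P[:,:2]*1e3).astype(np.float32)))
P=X[outline(X,(.435,-.0145),.02,.084,.11)];print('knob',len(P),P[:,2].max(),cv2.minEnclosingCircle((P[:,:2]*1e3).astype(np.float32)) if len(P) else '')
n='wrist'; c=camera_info(n); im,d=snap(n,'w10.png'); X=cloud(n,d,c); np.save('w10.npy',X)
m=(X[...,2]>.0035)&(X[...,2]<.025)&(abs(X[...,1]+.28)<.12)&(abs(X[...,0]-.635)<.05)
m&=~(np.hypot(X[...,0]-.637,X[...,1]+.082)<.05)
L=cv2.connectedComponentsWithStats(m.astype(np.uint8)); k=1+np.argmax(L[2][1:,4]); P=X[L[1]==k]
print('spoon',len(P),cv2.minAreaRect((P[:,:2]*1e3).astype(np.float32)),P[:,2].max(),P[:,1].min(),P[:,1].max())
for y in np.arange(-.37,-.18,.012):
    q=P[abs(P[:,1]-y)<.003]
    if len(q): print(y.round(3),q[:,0].min().round(4),q[:,0].max().round(4),q[:,0].mean().round(4),q[:,2].max().round(4))
a=cv2.imread('pics/t10.png')[190:290,150:380]; b=cv2.imread('pics/w10.png')
cv2.imwrite('pics/v10.png',np.vstack([cv2.resize(a,(460,200)),b[:,26:486]]))
```

```text
[ 0.62022045 -0.23936334  0.19520029] 0.03809441447475847
lid 438 0.07238743945129936 ((435.5381164550781, -15.528544425964355), 29.339706420898438)
knob 46 0.10007532466286333 ((435.2938232421875, -15.809591293334961), 8.840485572814941)
spoon 1272 ((635.0928955078125, -243.5321807861328), (157.00506591796875, 34.45669174194336), 81.81478881835938) 0.015212474372727996 -0.3213629556005444 -0.16604830206697324
-0.322 0.6208 0.6301 0.6257 0.0103
-0.31 0.6117 0.6417 0.6269 0.0115
-0.298 0.6104 0.6443 0.6276 0.0111
-0.286 0.6117 0.6451 0.6294 0.0118
-0.274 0.6169 0.6411 0.6293 0.0127
-0.262 0.6295 0.6346 0.6321 0.0126
-0.25 0.6306 0.6368 0.6333 0.014
-0.238 0.6316 0.6379 0.6348 0.0152
-0.226 0.6328 0.6401 0.6364 0.0138
-0.214 0.6339 0.6424 0.6382 0.0119
-0.202 0.635 0.6447 0.6396 0.0102
-0.19 0.6361 0.6469 0.6411 0.009
```

View pics/v10.png

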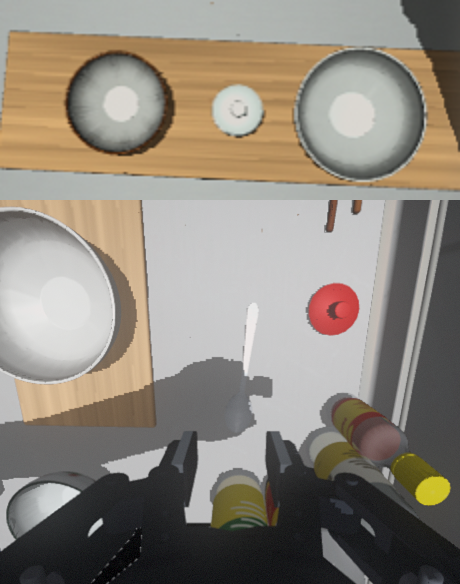

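Top crop: the lid sits level on the cup at (238,109) and both bowls are undisturbed. Wrist view: spoon handle tip at (252,305), bowl end at (238,418), and the bottles are beyond its bowl end. Gripping the handle 30 mm from the middle.

>>> carry_out(commands="0.22 0.155 0 0 0 0 45;0.213 0.155 0 0 0 0 45;0 0 0.3 0 0 0.72 45;0 0 0.6 0 0 0.72 45;0 0 0.7 0 0 0 45;0 0 0.7 0 0 0 45;0 0 0.5 0 0 0 45;0 0 0.1 0 0 0 45;0 0 0 0 0 0 45;0 0 0 0 0 0 45")

```text
clock: 31.55
eef_pos: [0.6403, -0.2141, 0.0233]
orientation: [[0.126, 0.992, 0.001], [0.992, -0.126, -0.002], [-0.002, 0.002, -1.0]]
contact_force: [0.1, -0.8, 0.5]
finger_gap: 0.0385
gripper_force: 0.0
```

Run:
```python
from m import *
s=get_obs();e=s['eef_pos'];print(e,s['finger_gap'],s['qpos'])
n='wrist'; c=camera_info(n); im,d=snap(n,'w11.png'); X=cloud(n,d,c)
m=(X[...,2]>.003)&(X[...,2]<.016)&(X[...,1]>-.33)&(X[...,1]<-.14)&(abs(X[...,0]-.635)<.03)
P=X[m]
for y in np.arange(-.29,-.15,.008):
    q=P[abs(P[:,1]-y)<.003]
    if len(q): print(y.round(3),q[:,0].min().round(4),q[:,0].max().round(4),q[:,2].max().round(4))
print(P[:,1].max())
```

```text
[ 0.64034121 -0.21406381  0.0232575 ] 0.03852802781251626 [ 0.61099011  0.85782902 -0.60642293  1.82233511  0.73719269  0.69964916
 -0.54783369]
-0.29 0.6125 0.6454 0.0107
-0.282 0.6123 0.645 0.0117
-0.274 0.6167 0.6423 0.0121
-0.266 0.6241 0.6368 0.0116
-0.258 0.6295 0.6356 0.0137
-0.25 0.6305 0.6366 0.0139
-0.242 0.6309 0.6376 0.0153
-0.234 0.632 0.6393 0.0147
-0.226 0.633 0.6403 0.014
-0.218 0.6335 0.642 0.0125
-0.21 0.6341 0.6429 0.0121
-0.202 0.635 0.6445 0.0118
-0.194 0.6354 0.6462 0.01
-0.186 0.6359 0.6471 0.0094
-0.178 0.6367 0.6488 0.0073
-0.17 0.6373 0.6504 0.0055
-0.162 0.6385 0.6502 0.0044
-0.16035787518780967
```

View pics/w11.png

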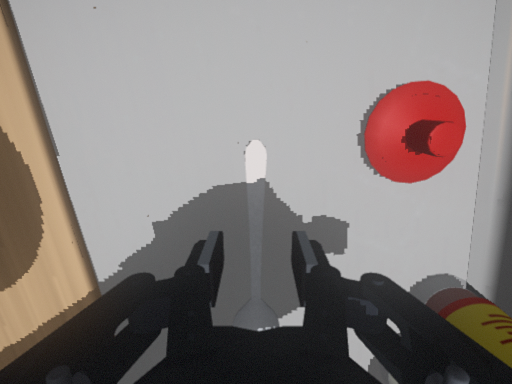

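The spoon handle lies parallel and centred between the jaws (255,140–300), and the red lid at (415,130) is clear. Descending and gripping.

>>> carry_out(commands="0 -0.015 0.2 0 0 0 45;0 0 0.15 0 0 0 45;0 0 0.1 0 0 0 45;0 0 0 0 0 0 45;0 0 0 0 0 0 5;0 0 0 0 0 0 5;0 0 0 0 0 0 5;0 0 0 0 0 0 5;0 0 0 0 0 0 5;0 0 0 0 0 0 5", squeeze=30)

```text
clock: 32.85
eef_pos: [0.6385, -0.2143, -0.0051]
orientation: [[0.127, 0.992, -0.0], [0.992, -0.127, -0.002], [-0.002, -0.0, -1.0]]
contact_force: [0.2, 0.2, 2.6]
finger_gap: 0.0205
gripper_force: 29.4
```

>>> carry_out(commands="0 0 -0.3 0 0 0 5;0 0 -0.7 0 0 0 5;0 0 -0.8 0 0 0 5;0 0 -0.8 0 0 0 5;0 0 -0.7 0 0 0 5;0.718 -0.471 0 0 0 0 5;0.718 -0.471 0 0 0 0 5;0.718 -0.471 0 0 0 0 5;0.718 -0.471 0 0 0 0 5;0.718 -0.471 0 0 0 0 5;0.718 -0.471 0 0 0 0 5;0.718 -0.471 0 0 0 0 5;0.718 -0.471 0 0 0 0 5;0.718 -0.471 0 0 0 0 5;0.718 -0.471 0 0 0 0 5;0 0 0 0 0 0 5;0 0 0 0 0 0 5")

```text
clock: 34.98
eef_pos: [0.4127, 0.2488, 0.1925]
orientation: [[0.126, 0.992, -0.0], [0.992, -0.126, -0.003], [-0.003, 0.0, -1.0]]
contact_force: [0.4, 0.0, 0.4]
finger_gap: 0.0208
gripper_force: 29.4
```

>>> carry_out(commands="0 0 0 0 0 -0.96 5;0 0 0 0 0 -0.96 5;0 0 0 0 0 -0.96 5;0 0 0 0 0 -0.96 5;0 0 0 0 0 -0.96 5;0 0 0 0 0 -0.96 5;0 0 0 0 0 -0.96 5;0 0 0 0 0 -0.96 5;0 0 0 0 0 -0.96 5;0 0 0 0 0 -0.96 5;0 0 0 0 0 -0.96 5;0 0 0 0 0 -0.96 5;0 0 0 0 0 -0.96 5;0 0 0 0 0 -0.96 5;0 0 0 0 0 -0.96 5;0 0 0 0 0 -0.96 5;0 0 0 0 0 -0.96 5;0 0 0 0 0 -0.96 5;0 0 0 0 0 -0.96 5;0 0 0 0 0 -1 5")

```text
clock: 37.48
eef_pos: [0.4136, 0.2472, 0.1919]
orientation: [[-1.0, 0.019, -0.001], [0.019, 1.0, -0.003], [0.001, -0.003, -1.0]]
contact_force: [-0.9, -0.1, -0.8]
finger_gap: 0.0207
gripper_force: 29.4
```

Run:
```python
from m import *
s=get_obs();e=s['eef_pos'];print(e,s['finger_gap'],s['gripper_force'],np.round(s['orientation'],3).tolist())
n='wrist'; c=camera_info(n); im,d=snap(n,'w12.png'); X=cloud(n,d,c); np.save('w12.npy',X)
b=e[2]+.005
m=(abs(X[...,2]-b-.008)<.025)&(abs(X[...,1]-e[1])<.03)&(abs(X[...,0]-e[0])<.14)
P=X[m];print(b,len(P))
for x in np.arange(e[0]-.1,e[0]+.11,.01):
    q=P[abs(P[:,0]-x)<.003]
    if len(q): print(x.round(3),q[:,1].min().round(4),q[:,1].max().round(4),np.median(q[:,1]).round(4),np.percentile(q[:,2]-b,[5,95]).round(4))
t,dt=snap('top','t12.png')
```

```text
[0.41356355 0.247163   0.19192079] 0.02067742981913893 29.3653859301412 [[-1.0, 0.019, -0.001], [0.019, 1.0, -0.003], [0.001, -0.003, -1.0]]
0.1969207862557385 4705
0.354 0.2465 0.2506 0.2485 [0.0017 0.0035]
0.364 0.2421 0.2551 0.2484 [0.0026 0.0049]
0.374 0.2424 0.2545 0.2482 [0.0044 0.0066]
0.384 0.2427 0.2538 0.2485 [0.0059 0.0079]
0.394 0.243 0.2531 0.2483 [0.0072 0.0094]
0.404 0.2245 0.2723 0.2482 [0.0087 0.0318]
0.414 0.2378 0.2586 0.248 [0.0073 0.0298]
0.424 0.2377 0.2584 0.2482 [0.0108 0.0313]
0.434 0.2447 0.2509 0.2476 [0.0123 0.0142]
0.444 0.2446 0.2508 0.2479 [0.0125 0.0141]
0.454 0.2448 0.2507 0.2477 [0.0112 0.0131]
0.464 0.2439 0.2517 0.2476 [0.0089 0.011 ]
```

View pics/w12.png

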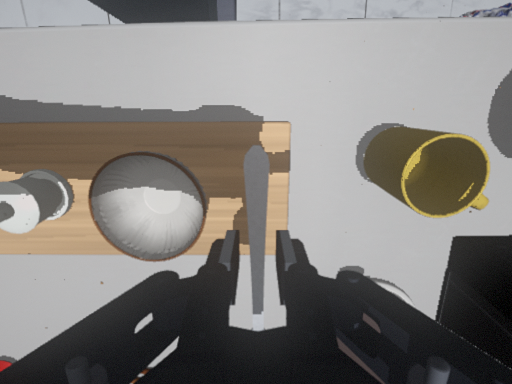

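Handle end at (256,150) and straight in the jaws; mug and bowl are clear. Checking the board edges and bowl rim from this view.

Run:
```python
from m import *
X=np.load('w12.npy'); im=cv2.imread('pics/w12.png').astype(int)
P=X[outline(X,(.438,.13),.075,.064,.078)]; print('bs',len(P),P[:,2].mean(),cv2.minEnclosingCircle((P[:,:2]*1e3).astype(np.float32)),circ(P[:,:2]))
m=((im[...,2]-im[...,0])>20)&(abs(X[...,2]-.01)<.004)&(X[...,0]<.56)&(X[...,0]>.3)&(X[...,1]<.33)
B=X[m]
mid=[]
for y in np.arange(.0,.285,.02):
    q=B[abs(B[:,1]-y)<.004]
    if len(q)>20: print(y.round(3),np.percentile(q[:,0],[.5,99.5]).round(4)); mid.append((y,*np.percentile(q[:,0],[.5,99.5])))
mid=np.array(mid); print(np.polyfit(mid[:,0],mid[:,1],1),np.polyfit(mid[:,0],mid[:,2],1), B[:,1].max())
# top-camera board edge fit
T=np.load('top0.npy'); im=cv2.imread('pics/top0.png').astype(int)
m=((im[...,2]-im[...,0])>35)&(abs(T[...,2]-.01)<.006)&(abs(T[...,1])<.33)&(T[...,0]<.56)&(T[...,0]>.3); B=T[m]
r=np.array([(y,*np.percentile(B[abs(B[:,1]-y)<.006][:,0],[0,100])) for y in np.arange(-.29,.27,.012)])
print(np.polyfit(r[:,0],r[:,1],1),np.polyfit(r[:,0],r[:,2],1))
```

```text
bs 1587 0.0683830434925419 ((438.03961181640625, 130.76487731933594), 62.3026123046875) (array([0.43743244, 0.13194761]), np.float64(0.05953267318932324))
0.0 [0.3493 0.5202]
0.02 [0.3489 0.5214]
0.04 [0.3492 0.5224]
0.06 [0.3495 0.5224]
0.08 [0.35   0.3888]
0.1 [0.3505 0.3843]
0.12 [0.3509 0.3848]
0.14 [0.3513 0.39  ]
0.16 [0.3518 0.5243]
0.18 [0.3523 0.5229]
0.2 [0.3527 0.5   ]
0.22 [0.3531 0.5224]
0.24 [0.3534 0.3857]
0.26 [0.3538 0.5255]
0.28 [0.3542 0.4894]
[0.02000893 0.34858383] [-0.02204726  0.47671092] 0.2873792575225727
[0.0172485  0.35123041] [0.06131513 0.5166683 ]
```

Run:
```python
from m import *
X=np.load('w12.npy'); 
m=(abs(X[...,1]-.2484)<.007)&(X[...,2]>.19)&(X[...,2]<.212)&(X[...,0]<.4)&(X[...,0]>.3)
print('tip x',np.sort(X[m][:,0])[:5].round(4), X[m][np.argsort(X[m][:,0])[:3]].round(4))
X=np.load('w10.npy'); im=cv2.imread('pics/w10.png'); c=camera_info('wrist')
T=cloud  # bowl end and tip on table, by brightness rather than height
g=cv2.cvtColor(im,6)
for y in np.arange(-.34,-.31,.002):
    m=(abs(X[...,1]-y)<.001)&(abs(X[...,0]-.625)<.006); print(y.round(3),g[m].mean().round(0),X[m][:,2].mean().round(4),end=' | ')
print()
for y in np.arange(-.172,-.146,.002):
    m=(abs(X[...,1]-y)<.001)&(abs(X[...,0]-.6445)<.004); print(y.round(3),g[m].mean().round(0),X[m][:,2].mean().round(4),end=' | ')
```

```text
tip x [0.356  0.3561 0.3561 0.3562 0.3562] [[0.356  0.2496 0.2003]
 [0.3561 0.249  0.1994]
 [0.3561 0.248  0.1992]]
-0.34 195.0 0.0 | -0.338 194.0 0.0003 | -0.336 195.0 0.0003 | -0.334 195.0 0.0005 | -0.332 176.0 0.0 | -0.33 134.0 0.0005 | -0.328 113.0 -0.0001 | -0.326 109.0 0.0006 | -0.324 110.0 0.0008 | -0.322 115.0 0.0088 | -0.32 118.0 0.0091 | -0.318 119.0 0.0087 | -0.316 121.0 0.0076 | -0.314 120.0 0.0066 | -0.312 121.0 0.0055 | -0.31 122.0 0.0052 | 
-0.172 233.0 0.0043 | -0.17 232.0 0.0039 | -0.168 232.0 0.0037 | -0.166 233.0 0.0028 | -0.164 232.0 0.0028 | -0.162 232.0 0.0024 | -0.16 230.0 0.0025 | -0.158 219.0 0.0014 | -0.156 206.0 0.0004 | -0.154 204.0 0.0003 | -0.152 203.0 0.0005 | -0.15 204.0 0.0003 | -0.148 204.0 -0.0002 |
```

>>> carry_out(commands="-0.035 0.025 0.3 0 0 0.13 5;0 0 0.6 0 0 0 5;0 0 0.6 0 0 0 5;0 0 0.6 0 0 0 5;0 0 0.5 0 0 0 5;0 0 0.25 0 0 0 5;0 0 0.12 0 0 0 5;0 0 0 0 0 0 5;0 0 0 0 0 0 5")

```text
clock: 38.7
eef_pos: [0.4151, 0.2503, 0.0144]
orientation: [[-1.0, 0.031, 0.0], [0.031, 1.0, -0.001], [-0.0, -0.001, -1.0]]
contact_force: [-0.5, 0.1, 0.5]
finger_gap: 0.0204
gripper_force: 29.4
```

>>> carry_out(commands="0 -0.01 0.08 0 0 0 5;0 0 0.05 0 0 0 5;0 0 0.01 0 0 0 5;0 0 0 0 0 0 5;0 0 0 0 0 0 5")

```text
clock: 39.33
eef_pos: [0.4147, 0.2498, 0.0055]
orientation: [[-1.0, 0.03, -0.001], [0.03, 1.0, -0.002], [0.001, -0.002, -1.0]]
contact_force: [1.0, 0.5, -0.5]
finger_gap: 0.0207
gripper_force: 29.4
```

Release gently, then lift straight up and look.

>>> carry_out(commands="0 0 0.015 0 0 0 5;0 0 0 0 0 0 5;0 0 0 0 0 0 27;0 0 0 0 0 0 32;0 0 0 0 0 0 40;0 0 0 0 0 0 50;0 0 0 0 0 0 50;0 0 -0.2 0 0 0 50;0 0 -0.6 0 0 0 50;0 0 -0.9 0 0 0 50;0 0 -0.9 0 0 0 50;0 0 -0.6 0 0 0 50;0 0 0 0 0 0 50;0 0 0 0 0 0 50")

```text
clock: 41.08
eef_pos: [0.4147, 0.2494, 0.1959]
orientation: [[-1.0, 0.03, -0.001], [0.03, 1.0, -0.003], [0.001, -0.003, -1.0]]
contact_force: [0.1, 0.2, -0.3]
finger_gap: 0.0429
gripper_force: 0.0
```

```bash
cat > sp.py <<'E'
from m import *
print(get_obs()['eef_pos'])
n='wrist'; c=camera_info(n); im,d=snap(n,'w13.png'); X=cloud(n,d,c); np.save('w13.npy',X)
P=X[outline(X,(.438,.131),.075,.064,.078)]; print('bs',cv2.minEnclosingCircle((P[:,:2]*1e3).astype(np.float32)))
m=(X[...,2]>.0122)&(X[...,2]<.032)&(abs(X[...,1]-.249)<.03)&(abs(X[...,0]-.44)<.1)
P=X[m]; print('spoon',len(P),cv2.minAreaRect((P[:,:2]*1e3).astype(np.float32)),P[:,0].min(),P[:,0].max(),P[:,1].min(),P[:,1].max())
for x in np.arange(.35,.535,.012):
    q=P[abs(P[:,0]-x)<.003]
    if len(q): print(x.round(3),q[:,1].min().round(4),q[:,1].max().round(4))
t,dt=snap('top','t13.png'); cv2.imwrite('pics/v13.png',np.vstack([cv2.resize(cv2.imread('pics/t13.png')[190:290,130:400],(512,190)),im[:,:,::-1]]))
E
python3 sp.py
```

```text
[0.41468062 0.24939519 0.1959281 ]
bs ((438.3121337890625, 130.7993927001953), 62.25648498535156)
spoon 1489 ((439.49041748046875, 248.96939086914062), (57.85847473144531, 165.26109313964844), 89.60415649414062) 0.3568273707664237 0.5221328149469427 0.21966081742957738 0.278169109267761
0.362 0.242 0.2561
0.374 0.2451 0.2582
0.386 0.2399 0.2567
0.398 0.2466 0.2782
0.41 0.2474 0.2548
0.422 0.2212 0.2768
0.434 0.2479 0.2541
0.446 0.2463 0.2778
0.458 0.2471 0.2574
0.47 0.2417 0.2581
0.482 0.2335 0.2655
0.494 0.2197 0.2667
0.506 0.2339 0.2652
0.518 0.2388 0.2773
```

View pics/v13.png

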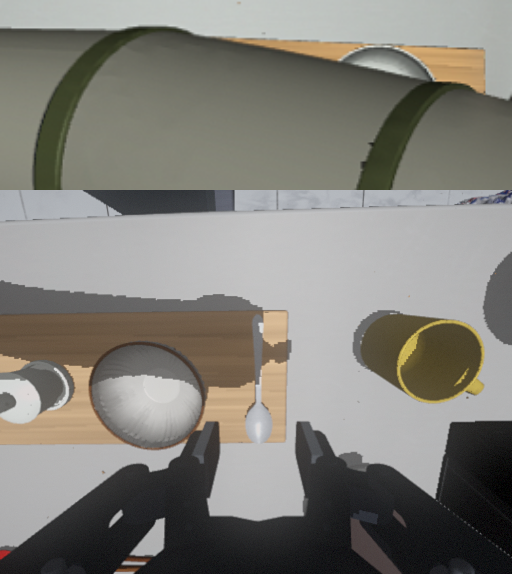

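The spoon lies straight across the board: centred within about 1.6 mm, square within about 0.3°, with a gap of about 42 mm to the bowl rim. The lidded cup and the bowl are undisturbed in view, and the gripper is clear. Handing in.

```bash
python3 -c "
from bench import *
print(close_job())"
```

```text
the job is handed in; nothing more can be done
None
```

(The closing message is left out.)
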